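# Hold the work-box lid open at 60 degrees for fitting a stay

### The job

I want to fit a stay to this restored wooden work box: take the veneer weight off its lid and set it down upright in the middle of the cork mat without dropping it. Then, with the gripper, lift the lid by the bar at its front until it stands open at 60 degrees from shut, and keep it there: it falls if let go and must not drop, so your program finishes while still holding the lid steady at that angle. Leave the other things on the bench where they are.

Things in the scene. Friction and masses are not known exactly. Their poses are not given: they have to be found in the camera images.
- chest: dark wooden work box fixed to the bench, 150 (its x, depth) x 260 (its y, width) x 100 mm tall without the lid; origin at the centre of its underside; its front faces its own -x, towards the robot, the lid hinges along its far (+x) top rim
- lid (a joint): lid angle in rad: 0 shut, grows as the front edge rises, 1.047 is 60 degrees, stop at 1.9. The lid is a 12 mm board, 150 x 260 mm, about 0.45 kg, its top 112 mm above the bench when shut; the hinge is almost free, so it falls shut by its weight at any angle below about 1.5 rad
- lid_bar (a point): middle of the lid's round steel pull bar, 10 mm thick, 100 mm along the box's y, 42 mm in front of the lid's front edge on a leg at each end (37 mm gap to the box front, 90 mm between legs); 106 mm above the bench when shut. At lid angle a, in the box's frame: x = 0.075 - 0.192 cos a + 0.006 sin a, z = 0.100 + 0.192 sin a + 0.006 cos a. It can turn in the fingers
- lid_hinge (a point): middle of the lid's hinge axis (which runs along the box's y), on the far top rim: box x = +0.075, z = 0.100
- weight: veneer weight lying on the shut lid: dark steel block 90 (x) x 60 (y) x 22 mm with an upright pale wooden grip 60 (x) x 18 (y) mm on top of it, 60 mm tall in all; 0.45 to 0.8 kg; origin at the centre of its underside, the grip runs along its x
- mat: cork mat fixed flat on the bench, 150 (x) x 130 (y) x 4 mm, to the left or right of the box; origin at the centre of its underside
- tray: bystander: shallow wooden tray of wood plugs, fixed, 140 x 120 x 30 mm, on the other side of the box from the mat; origin at the centre of its underside
- glue: bystander: glue bottle, 56 mm across, 150 mm tall
- spool: bystander: turned wooden spool, 50 mm across, 55 mm tall
- jar: bystander: lidded glass jar, 60 mm across, 70 mm tall
- hammer: bystander: hammer lying flat, handle along its own x
- screwdriver: bystander: screwdriver lying flat, along its own x

How it is judged:
On the way, in this order (a step that is already met when the one before it is completed fails the run):
1. the weight stands upright and released in the middle of the mat, the lid still shut (horizontal distance between weight and mat below 0.035 m and height (world z) of weight between -0.005 and 0.012 m and angle between weight's own z axis and vertical below 0.12 rad and linear speed of weight below 0.03 m/s and contact force between the fingers and weight below 0.1 N and value of joint lid below 0.1 rad), for 0.2 s.
2. the lid is being lifted by the fingers (value of joint lid above 0.4 rad and contact force between the fingers and lid above 0.3 N), for 0.1 s.
At the end, for the whole second after the job is handed in: The lid stands still at 60 degrees, give or take 5, held by the fingers alone (they press on the lid or its bar with over 0.3 N), while the weight stands upright and released on the cork mat, its centre within 35 mm of the mat's centre (horizontal distance between weight and mat below 0.035 m and height (world z) of weight between -0.005 and 0.012 m and angle between weight's own z axis and vertical below 0.12 rad and linear speed of weight below 0.03 m/s and contact force between the fingers and weight below 0.1 N and value of joint lid between 0.957 and 1.137 rad and velocity of joint lid between -0.08 and 0.08 rad/s and contact force between the fingers and lid above 0.3 N and contact force between weight and lid below 0.1 N); the arm keeps its last pose, push and grip.
It fails at once if the weight is dropped (falls freely by more than about 25 mm) (linear speed of weight above 0.7 m/s and contact force between the fingers and weight below 0.1 N).
It fails at once if the lid is dropped (falls shut faster than 2.5 rad/s) (velocity of joint lid below -2.5 rad/s).
It fails at once if a bystander is moved by more than 30 mm (distance of any of glue, spool, jar, hammer, screwdriver from where it was at the start of the episode above 0.03 m).
It also fails if it takes over 58 s, if anything falls off the work surface, if the arm or the gripper's body presses on something with over 40 N, if the wrist force passes 120 N, or if a joint passes its speed limit or range.

### The arm

A 6-joint arm with a two-finger parallel gripper is mounted at the origin on the work surface. World frame = base frame: x ahead of the robot, y to its left, z up, the work surface at z = 0. Lengths are in m, angles in rad, forces in N, time in s.
With the tool pointing down it reaches from about 0.35 to 0.85 m from the base axis. Payload 8.1 kg.
Tool frame: the origin (TCP) lies at the very end of the fingers, on their centre line; the grasp point (between the pads) lies 19 mm behind it; z points along the fingers, y is the line along which they close (so a half turn about z gives the same grasp; the last joint's range is limited). The gripper opens to 93 mm and grips with 3 to 60 N. Pads are 15 mm wide; open, the fingers measure 128 mm over their backs; the gripper's body (75 mm by 188 mm) begins 65 mm behind the grasp point.
Start: joints at [1.236, 0.13, 1.488, -0, 1.523, -0.085], TCP at [0.148, 0.581, 0.219] pointing down, gripper open.
Joint ranges: [-2.96, 2.96], [-0.89, 2.26], [0.02, 2.5], [-1.34, 4.48], [0, 2.73], [-2.66, 2.66]. Speed limits (rad/s): [2.39, 2.39, 2.79, 3.14, 3.14, 3.14].

### API

Orientations are given as a rotation vector (axis times angle).
In Python, from plant import robot gives the robot as it stands.
- The arm moves only by the tool play_rows, never from a script. Its argument "deltas" is one flat list of numbers, 5 for each row, row after row: the shift along the tool's x, y, z in mm, then the turn about the tool's z in degrees, then the finger opening in mm, from 0 to 93. A call has 1 to 10 rows; each row shifts and turns the commanded pose from where the row before left it, along the tool's axes as they then stand; what a row does not reach is not made up. A row lasts 1/12 s, in which the tool goes at most 41.7 mm and 7.16 degrees, less where a joint would pass 70% of its speed; a pose out of reach is approached as far as the arm can. A call with a gripper value outside its range is refused whole. The fingers move at their own pace and stop on an object; "newtons" is the grip in N (left out, the last holds). Time passes only in rows, so rows that do not move let the fingers close. It gives the time, the measured TCP pose, the force, the opening and the grip force at its end, in the units of the state.
- robot.read_state(): the state, without advancing time (a new reading comes with each control period).
- robot.read_camera(name): name is "side" or "top"; returns a dict with "pixels" (400x640x3 uint8, blue, green, red), "mtx" (3x3 intrinsics, pixels), "eye" and "rotation" of the camera in the world. Camera axes: x right, y up, looking along -z (the intrinsics and any distortion apply to the point x, -y, -z); pixel columns grow to the right and rows downward; lengths in m; the calibration is good to about 2 mm. A picture is of the moment at which its call begins. There is no depth.
- robot.close_job(): hands the job in; it is judged then, once.
The state is a dict: "t": time; "q": joint angles; "dq": joint speeds; "joint_torque": joint torques, N m; "tool_pos": TCP position; "orientation": TCP orientation; "force": force on the tool from outside, world axes, zero at the start; "wrist_torque": the same for the moment, N m; "opening": finger opening in m; "gripper_force": force on a finger pad.
Only numpy, scipy, OpenCV 4.12 (cv2) and the standard library are available. Lean on these libraries where they do the work, as an engineer would, in place of code of your own. Each camera call takes 0.05 s, during which the arm holds its last target. There are 200 camera calls.

## Working session

There is one attempt and no reset: what is moved stays moved. The work goes in short steps, Python scripts to look and compute and a tool call to move; the robot and the scene stay as the last step left them, time stands still between calls to the robot, and variables do not carry over. Pictures are saved under pics/ and viewed, at most 10 in all, crops included, and the job is handed in when it is done.

Besides the shell and the picture viewer there is one more tool, called as name(argument=value, ...) on one line, values as JSON. play_rows: Moves the arm, as the interface text tells. Its arguments: {"type":"object","properties":{"deltas":{"type":"array"},"newtons":{"type":"number"}},"required":["deltas"]}

```bash
mkdir -p pics; ls
python3 - <<'E'
from plant import robot
import cv2,numpy as np,pickle
for n in("top","side"):
    c=robot.read_camera(n);cv2.imwrite(f"pics/{n}0.png",c["pixels"]);pickle.dump(c,open(f"{n}0.pkl","wb"));print(n,c["mtx"],c["eye"],c["rotation"],[k for k in c])
print(robot.read_state())
E
```

```text
pics
top [[379.2527269    0.         325.8157459 ]
 [  0.         379.2527269  197.33153478]
 [  0.           0.           1.        ]] [0.50415007 0.00219785 1.18787619] [ 0.07065621 -0.08372278 -1.54764558] ['pixels', 'mtx', 'eye', 'rotation']
side [[439.78074272   0.         318.71480662]
 [  0.         439.78074272 201.30868034]
 [  0.           0.           1.        ]] [0.31120288 0.80739075 0.93891368] [ 0.1836434  -1.07406423 -2.63440163] ['pixels', 'mtx', 'eye', 'rotation']
{'t': 0.1, 'q': array([ 1.23559437e+00,  1.31096772e-01,  1.48915906e+00, -1.29229673e-05,
        1.52298893e+00, -8.54205744e-02]), 'dq': array([-4.23234515e-04, -7.98937326e-04, -3.74884267e-03,  8.93649572e-05,
       -1.23996432e-03,  1.35503889e-03]), 'joint_torque': array([ 7.98793899e-04, -5.61339211e+01, -4.93094838e+01,  7.70099927e-02,
        2.90300354e-02, -6.21548270e-05]), 'tool_pos': array([0.1481431 , 0.58090109, 0.21769191]), 'orientation': array([-3.91294000e-01, -3.11679311e+00,  2.54191251e-03]), 'force': array([ 0.22333682, -0.55384976, -0.0679272 ]), 'wrist_torque': array([-0.0012254 , -0.0005179 ,  0.02188671]), 'gripper_force': 0.0, 'opening': 0.09288108308184392}
```

View pics/top0.png

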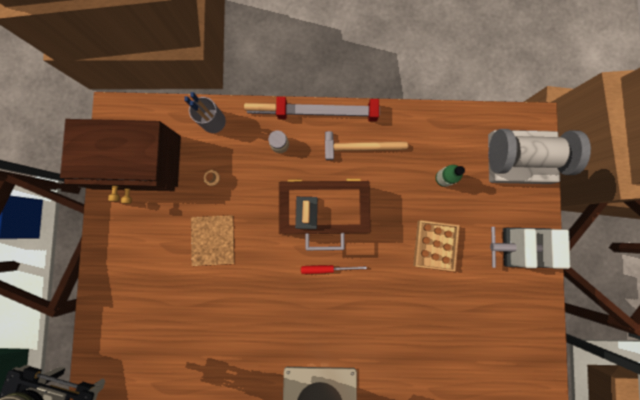

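View pics/side0.png

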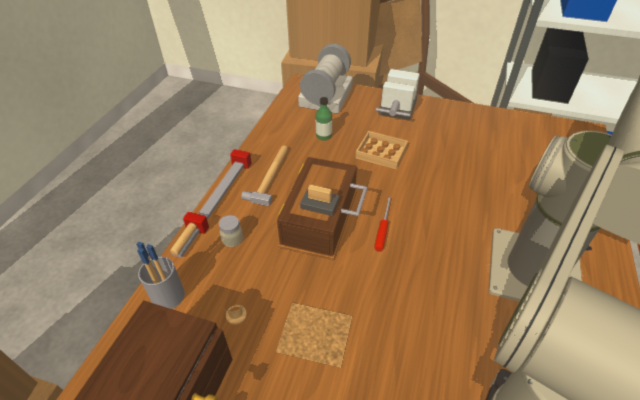

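The top view shows the chest at about (324,208), the weight at (306,212), the bar at (325,247), the mat at (212,241) and the screwdriver at (333,269). I'll measure these next.

```bash
cat > h.py <<'E'
import cv2,numpy as np,pickle
from scipy.spatial.transform import Rotation as R
def cam(n): return pickle.load(open(n+".pkl","rb"))
def onplane(c,uv,z):
    uv=np.atleast_2d(np.array(uv,float));K=c["mtx"]
    d=np.c_[(uv[:,0]-K[0,2])/K[0,0],-(uv[:,1]-K[1,2])/K[1,1],-np.ones(len(uv))]
    d=d@R.from_rotvec(c["rotation"]).as_matrix().T
    e=np.array(c["eye"]);return e+d*((z-e[2])/d[:,2])[:,None]
def proj(c,p):
    q=(np.atleast_2d(p)-c["eye"])@R.from_rotvec(c["rotation"]).as_matrix();K=c["mtx"]
    return np.c_[K[0,2]+K[0,0]*q[:,0]/-q[:,2],K[1,2]-K[1,1]*q[:,1]/-q[:,2]]
def blob(mask,roi,k=0):
    x0,y0,x1,y1=roi;m=np.zeros_like(mask);m[y0:y1,x0:x1]=mask[y0:y1,x0:x1]
    n,l,s,ce=cv2.connectedComponentsWithStats(m);i=1+np.argmax(s[1:,4])
    cn=cv2.findContours((l==i).astype(np.uint8),0,2)[0][0]
    return s[i],ce[i],cv2.minAreaRect(cn),cn
E
python3 - <<'E'
from h import *
t=cam("top0");s=cam("side0")
def crop(c,x0,y0,x1,y1,f): return cv2.resize(c["pixels"][y0:y1,x0:x1],None,fx=f,fy=f,interpolation=cv2.INTER_NEAREST)
a=crop(t,260,165,380,285,5);b=crop(t,180,200,240,280,4)
cv2.imwrite("pics/c1.png",a)
cv2.imwrite("pics/c2.png",crop(s,260,130,420,260,5))
E
```

```text
(no output)
```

View pics/c1.png

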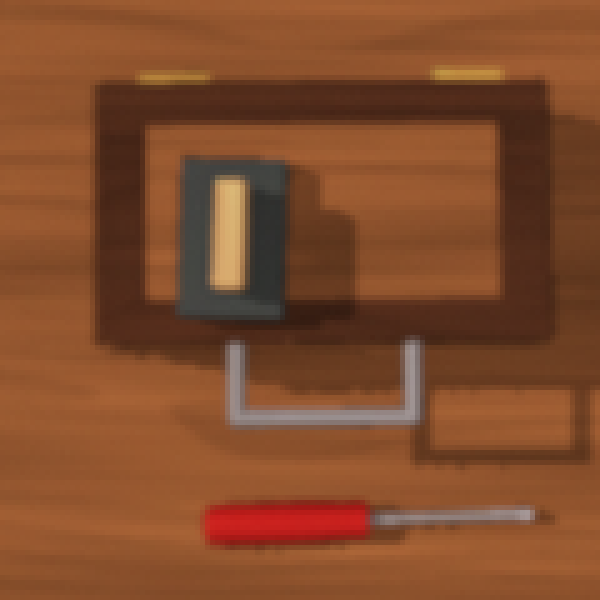

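View pics/c2.png

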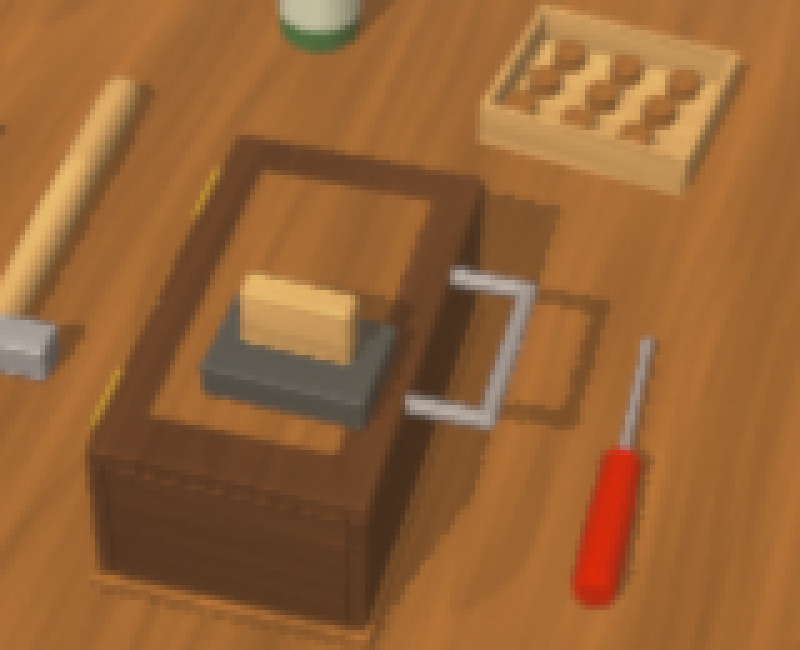

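The crops show the grip top's corners at about (302.2,200.3) to (309.6,223), the bar from (306,248.5) to (343.5,248), and clean lid corners.

Run:
```python
from h import *
np.set_printoptions(precision=4,suppress=True)
t=cam("top0");s=cam("side0")
f=lambda pts:[(260+x/5-.4,165+y/5-.4) for x,y in pts]
g=lambda pts:[(260+x/5-.4,130+y/5-.4) for x,y in pts]
p=onplane(t,f([(211,176),(249,176),(245,291),(210,291)]),.172);print("grip",p,p.mean(0))
p=onplane(t,f([(96,84),(548,81),(552,342),(96,344)]),.112);print("lid",p,p.mean(0))
p=onplane(t,f([(235,416),(413,416)]),.106);print("bar",p,p.mean(0))
p=onplane(s,g([(242,138),(484,180),(366,510),(91,456)]),.112);print("lid side",p,p.mean(0))
p=onplane(s,g([(488,412),(527,290)]),.106);print("bar side",p,p.mean(0))
p=onplane(s,g([(243,283),(357,298)]),.172);print("gripside near/top edge",p)
for n,c,z,roi in(("top",t,.004,(180,205,245,275)),("side",s,.004,(260,290,370,380))):
    hsv=cv2.cvtColor(c["pixels"],cv2.COLOR_BGR2HSV);x0,y0,x1,y1=roi
    print(hsv[241,212] if n=="top" else hsv[335,315])
    m=cv2.inRange(hsv,(11,0,130),(25,170,255)); m=cv2.morphologyEx(m,cv2.MORPH_CLOSE,np.ones((5,5)));m=cv2.morphologyEx(m,cv2.MORPH_OPEN,np.ones((3,3)))
    st,ce,r,cn=blob(m,roi);print(n,st,r);q=onplane(c,cv2.boxPoints(r),z);print(q,q.mean(0), onplane(c,ce,z))
# screwdriver & spool
print("scr",onplane(t,f([(205,525),(535,514)]),.01)); print("spool",onplane(t,(211.5,178.5),.055),"jar",onplane(t,(278.5,141),.07),"glue",onplane(t,(452,175),.1))
```

```text
grip [[0.5966 0.0592 0.172 ]
 [0.5971 0.0388 0.172 ]
 [0.5353 0.0393 0.172 ]
 [0.5349 0.058  0.172 ]] [0.566  0.0488 0.172 ]
lid [[ 0.6534  0.1297  0.112 ]
 [ 0.661  -0.129   0.112 ]
 [ 0.5121 -0.1327  0.112 ]
 [ 0.5055  0.1248  0.112 ]] [ 0.583  -0.0018  0.112 ]
bar [[ 0.4666  0.0456  0.106 ]
 [ 0.4688 -0.0551  0.106 ]] [ 0.4677 -0.0048  0.106 ]
lid side [[ 0.6575 -0.1227  0.112 ]
 [ 0.5133 -0.1294  0.112 ]
 [ 0.5055  0.1281  0.112 ]
 [ 0.6482  0.1362  0.112 ]] [0.5811 0.0031 0.112 ]
bar side [[ 0.4662  0.0402  0.106 ]
 [ 0.4691 -0.0547  0.106 ]] [ 0.4676 -0.0073  0.106 ]
gripside near/top edge [[0.5945 0.0522 0.172 ]
 [0.5363 0.0452 0.172 ]]
[ 14 145 163]
top [ 190  215   44   52 2188] ((211.5, 240.5), (51.0, 43.0), 90.0)
[[0.5567 0.415  0.004 ]
 [0.5596 0.2815 0.004 ]
 [0.4029 0.2744 0.004 ]
 [0.4002 0.4061 0.004 ]] [0.4798 0.3442 0.004 ] [[0.4805 0.3443 0.004 ]]
[ 17 148 178]
side [ 276  302   77   66 3579] ((313.8823547363281, 334.0293884277344), (68.33308410644531, 54.774932861328125), 12.52880859375)
[[0.5507 0.4191 0.004 ]
 [0.5749 0.2833 0.004 ]
 [0.4094 0.2723 0.004 ]
 [0.4002 0.4056 0.004 ]] [0.4838 0.3451 0.004 ] [[0.4795 0.3481 0.004 ]]
scr [[ 0.3968  0.0661  0.01  ]
 [ 0.4075 -0.1361  0.01  ]]
spool [[0.6655 0.3389 0.055 ]] jar [[0.7816 0.1397 0.07  ]] glue [[ 0.6853 -0.3713  0.1   ]]
```

play_rows(deltas=[0,0,-10,-5,93,0,0,-10,-5,93,0,0,-10,-5.5,93,-24,-32,0,0,93,-24,-32,0,0,93,-24,-32,0,0,93,-24,-32,0,0,93,-24,-32,0,0,93,-24,-32,0,0,93,-24,-32,0,0,93])

```text
t: 0.93
tool_pos: [0.3214, 0.3591, 0.2483]
orientation: [0.033, -3.141, 0.0]
force: [1.2, -0.0, -0.5]
opening: 0.0931
gripper_force: 0.0
```

play_rows(deltas=[-24,-32,0,0,93,-24,-32,0,0,93,-24,-32,0,0,93,-24,-32,0,0,93,-24,-32,0,0,93,-24,-32,0,0,93,-24,-32,0,0,93,-24,-32,0,0,70,-24,-32,0,0,60,-14,-20,0,0,60])

```text
t: 1.77
tool_pos: [0.5587, 0.0544, 0.2479]
orientation: [0.029, -3.141, 0.001]
force: [0.6, 0.1, 0.1]
opening: 0.0779
gripper_force: 0.0
```

play_rows(deltas=[0,0,0,0,50,0,0,0,0,50,0,0,0,0,50])

```text
t: 2.02
tool_pos: [0.5567, 0.0582, 0.2481]
orientation: [0.032, -3.14, -0.001]
force: [0.7, -0.3, -0.4]
opening: 0.0579
gripper_force: 0.0
```

play_rows(deltas=[-9,-9,10,0,50,0,0,20,0,50,0,0,20,0,50,0,0,20,0,50,0,0,15,0,50,0,0,13,0,50,0,0,10,0,50,0,0,0,0,50,0,0,0,0,50])

```text
t: 2.77
tool_pos: [0.5661, 0.0495, 0.1406]
orientation: [0.034, -3.141, -0.0]
force: [0.3, -0.5, -0.0]
opening: 0.05
gripper_force: 0.0
```

Run:
```python
from plant import robot
import cv2
s=robot.read_camera("side")["pixels"];t=robot.read_camera("top")["pixels"]
f=lambda a:cv2.resize(a,(400,400),interpolation=cv2.INTER_CUBIC)
cv2.imwrite("pics/g1.png",cv2.hconcat([f(s[120:250,260:390]),f(t[160:290,260:390])]))
```

```text
(no output)
```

View pics/g1.png

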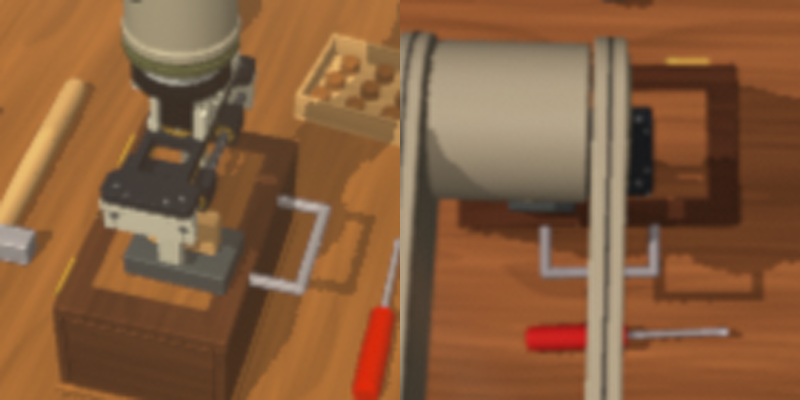

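The side view shows a finger on each side of the pale grip, centred along its length and just above the block. I'll close on it.

play_rows(deltas=[0,0,0,0,10,0,0,0,0,10,0,0,0,0,10,0,0,0,0,10,0,0,0,0,10,0,0,0,0,10,0,0,-5,0,10,0,0,-10,0,10,0,0,-10,0,10,0,0,0,0,10], newtons=45)

```text
t: 3.7
tool_pos: [0.5678, 0.049, 0.1686]
orientation: [-0.033, 3.138, 0.0]
force: [0.6, 0.5, -3.8]
opening: 0.0176
gripper_force: 44.9
```

play_rows(deltas=[0,0,-15,0,10,0,0,-10,0,10,4,14,0,0,10,8,29,0,0,10,9,33,0,0,10,9,33,0,0,10,9,33,0,0,10,9,33,0,0,10,9,33,0,0,10,9,33,0,0,10])

```text
t: 4.53
tool_pos: [0.4944, 0.2906, 0.1908]
orientation: [-0.033, 3.141, 0.001]
force: [1.7, -0.0, -5.9]
opening: 0.0176
gripper_force: 44.9
```

play_rows(deltas=[8,28,0,0,10,5,18,0,0,10,2,10,0,0,10,0,0,0,0,10,0,0,0,0,10,0,0,0,0,10])

```text
t: 5.03
tool_pos: [0.4796, 0.3433, 0.1906]
orientation: [-0.032, 3.141, -0.001]
force: [0.0, -0.7, -5.2]
opening: 0.0175
gripper_force: 44.9
```

play_rows(deltas=[0,0,10,0,10,0,0,20,0,10,0,0,25,0,10,0,0,25,0,10,0,0,25,0,10,0,0,20,0,10,0,0,12,0,10,0,0,8,0,10,0,0,0,0,10,0,0,0,0,10])

```text
t: 5.87
tool_pos: [0.4798, 0.3441, 0.0461]
orientation: [-0.032, 3.141, 0.0]
force: [-0.3, 0.8, -4.3]
opening: 0.0176
gripper_force: 44.9
```

play_rows(deltas=[0,0,3,0,10,0,0,3,0,10,0,0,2,0,10,0,0,1,0,10,0,0,1,0,10,0,0,1,0,10,0,0,0,0,10,0,0,0,0,10])

```text
t: 6.53
tool_pos: [0.4793, 0.3442, 0.0346]
orientation: [0.033, -3.141, 0.0]
force: [-1.0, -0.0, -4.5]
opening: 0.0176
gripper_force: 44.9
```

play_rows(deltas=[0,0,1,0,10,0,0,0.5,0,10,0,0,0,0,10,0,0,0.5,0,10,0,0,0,0,10,0,0,0,0,10])

```text
t: 7.03
tool_pos: [0.4794, 0.3442, 0.0328]
orientation: [-0.033, 3.141, 0.0]
force: [-2.0, -1.1, -2.7]
opening: 0.0178
gripper_force: 44.9
```

play_rows(deltas=[0,0,0.5,0,10,0,0,0,0,10,0,0,0.5,0,10,0,0,0,0,10,0,0,0,0,10])

```text
t: 7.45
tool_pos: [0.4795, 0.3443, 0.0328]
orientation: [-0.033, 3.141, 0.0]
force: [-5.1, -3.8, 9.5]
opening: 0.0175
gripper_force: 44.9
```

Firm contact, so I'll release gently and rise.

play_rows(deltas=[0,0,0,0,22,0,0,0,0,30,0,0,0,0,40,0,0,0,0,50,0,0,0,0,50,0,0,0,0,50,0,0,-8,0,50,0,0,-15,0,50,0,0,-20,0,50,0,0,-25,0,50])

```text
t: 8.28
tool_pos: [0.4782, 0.3436, 0.0993]
orientation: [0.033, -3.139, 0.002]
force: [0.0, 0.7, -0.1]
opening: 0.0498
gripper_force: 0.0
```

play_rows(deltas=[0,0,-30,0,50,0,0,-30,0,50,0,0,-30,0,45,0,0,-20,0,40,0,0,0,7,40,0,0,0,7,35,0,0,0,7,35,0,0,0,7,30,0,0,0,7,30,0,0,0,7,26])

```text
t: 9.12
tool_pos: [0.4793, 0.3442, 0.2103]
orientation: [1.104, 2.941, 0.001]
force: [-0.2, 0.1, -0.1]
opening: 0.0277
gripper_force: 0.0
```

play_rows(deltas=[0,0,0,7,24,0,0,0,7,24,0,0,0,7,24,0,0,0,7,24,0,0,0,7,24,0,0,0,7,24,0,0,0,5.5,24,0,0,0,0,24,0,0,0,0,24])

```text
t: 9.87
tool_pos: [0.4793, 0.3442, 0.2101]
orientation: [2.185, 2.257, 0.001]
force: [0.3, 0.3, 0.4]
opening: 0.0238
gripper_force: 0.0
```

Run:
```python
from plant import robot
import cv2
c=robot.read_camera("side");s=c["pixels"];t=robot.read_camera("top")["pixels"]
cv2.imwrite("pics/p1.png",cv2.hconcat([s,t])[:, :][::1, :]) if 0 else cv2.imwrite("pics/p1.png",cv2.resize(cv2.hconcat([s[120:380,240:440],t[120:380,160:420]]),None,fx=1.7,fy=1.7))
print(robot.read_state())
```

```text
{'t': 9.9667, 'q': array([ 5.35905294e-01,  1.07512713e-01,  1.52879899e+00, -5.39250388e-06,
        1.50509093e+00,  5.03245217e-01]), 'dq': array([-0.00019953,  0.00193279,  0.00028838,  0.00056955, -0.00018334,
        0.0108507 ]), 'joint_torque': array([-1.07226817e-03, -5.47406495e+01, -4.91382194e+01,  7.58206774e-02,
       -1.75330433e-02,  3.12346278e-02]), 'tool_pos': array([0.47930171, 0.34419227, 0.20991373]), 'orientation': array([2.18483193e+00, 2.25738067e+00, 2.85773031e-04]), 'force': array([-0.36770358, -0.28645637,  0.22377193]), 'wrist_torque': array([-0.06990567,  0.05885424, -0.02657364]), 'gripper_force': 0.0, 'opening': 0.02367963572383744}
```

View pics/p1.png

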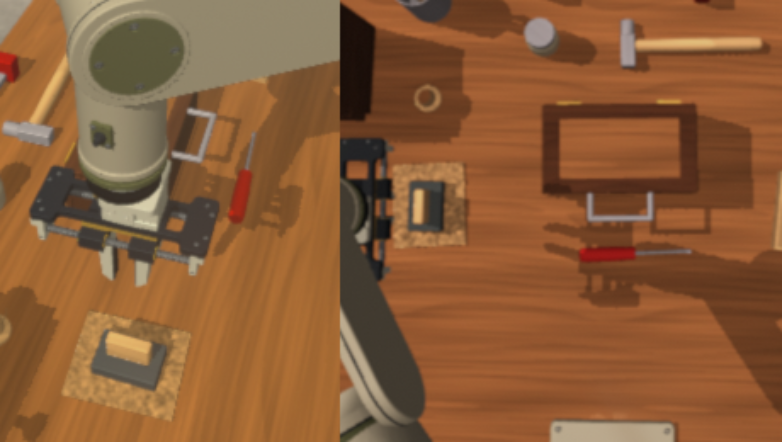

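The weight stands upright near the mat's middle (about (412,207) in the right half). Next I'll move over the bar.

play_rows(deltas=[-18,-1,0,0,28,-36,-3,0,0,28,-39,-3,0,0,28,-39,-3,0,0,28,-39,-3,0,0,28,-39,-3,0,0,28,-39,-3,0,0,28,-39,-3,0,0,28,-37,-2,0,0,28,-24,0,0,0,28])

```text
t: 10.8
tool_pos: [0.4651, -0.0084, 0.21]
orientation: [2.186, 2.254, -0.0]
force: [0.0, 0.7, 0.2]
opening: 0.0278
gripper_force: 0.0
```

play_rows(deltas=[0,0,0,0,28,0,0,0,0,28,0,0,0,0,28])

```text
t: 11.05
tool_pos: [0.4656, -0.0049, 0.2098]
orientation: [-2.188, -2.255, -0.001]
force: [0.4, 0.1, -0.3]
opening: 0.0279
gripper_force: 0.0
```

play_rows(deltas=[0,1.5,10,0,28,0,0,20,0,28,0,0,25,0,28,0,0,20,0,28,0,0,10,0,28,0,0,8,0,28,0,0,8,0,28,0,0,6,0,28,0,0,0,0,28,0,0,0,0,28])

```text
t: 11.88
tool_pos: [0.4674, -0.0053, 0.103]
orientation: [2.188, 2.254, 0.0]
force: [-0.8, 0.1, -0.4]
opening: 0.0284
gripper_force: 0.0
```

Run:
```python
from plant import robot
import cv2
s=robot.read_camera("side")["pixels"]
cv2.imwrite("pics/b1.png",cv2.resize(s[110:260,280:430],(600,600),interpolation=cv2.INTER_CUBIC))
```

```text
(no output)
```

View pics/b1.png

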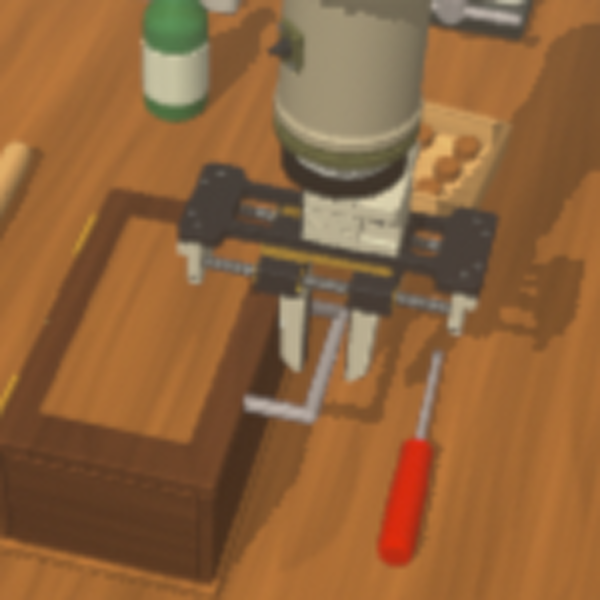

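The bar passes between the fingers, and the inner finger clears the box front.

play_rows(deltas=[0,0,6,0,28,0,0,6,0,28,0,0,4,0,28,0,0,0,0,20,0,0,0,0,12,0,0,0,0,4,0,0,0,0,4,0,0,0,0,4,0,0,0,0,4,0,0,0,0,4], newtons=20)

```text
t: 12.77
tool_pos: [0.4671, -0.0053, 0.0868]
orientation: [-2.188, -2.254, 0.0]
force: [-2.1, 0.2, 0.9]
opening: 0.0091
gripper_force: 20.0
```

play_rows(deltas=[0,0.2,-3,0,4,0,0.4,-7,0,4,0,1.1,-10,0,4,0,1.6,-10,0,4,0,2.1,-9.8,0,4,0,2.7,-9.7,0,4,0,0,0,0,4,0,0,0,0,4])

```text
t: 13.43
tool_pos: [0.4751, -0.0051, 0.1373]
orientation: [-2.188, -2.254, 0.001]
force: [-3.3, -1.2, -0.4]
opening: 0.0096
gripper_force: 20.0
```

play_rows(deltas=[0,3.1,-9.5,0,4,0,3.7,-9.4,0,4,0,4.1,-9.2,0,4,0,4.6,-8.9,0,4,0,5.1,-8.7,0,4,0,5.5,-8.4,0,4,0,6,-8.1,0,4,0,6.4,-7.8,0,4,0,0,0,0,4,0,0,0,0,4])

```text
t: 14.27
tool_pos: [0.5135, -0.0039, 0.209]
orientation: [-2.188, -2.254, 0.001]
force: [-13.5, -1.3, 9.1]
opening: 0.0091
gripper_force: 20.0
```

Run:
```python
from plant import robot
import cv2,pickle
c=robot.read_camera("side");s=c["pixels"];pickle.dump(c,open("l1.pkl","wb"))
cv2.imwrite("pics/l1.png",cv2.resize(s[90:240,270:420],(600,600),interpolation=cv2.INTER_CUBIC))
print(robot.read_state()["force"])
```

```text
[-13.45282982  -0.05417814   9.06712285]
```

View pics/l1.png

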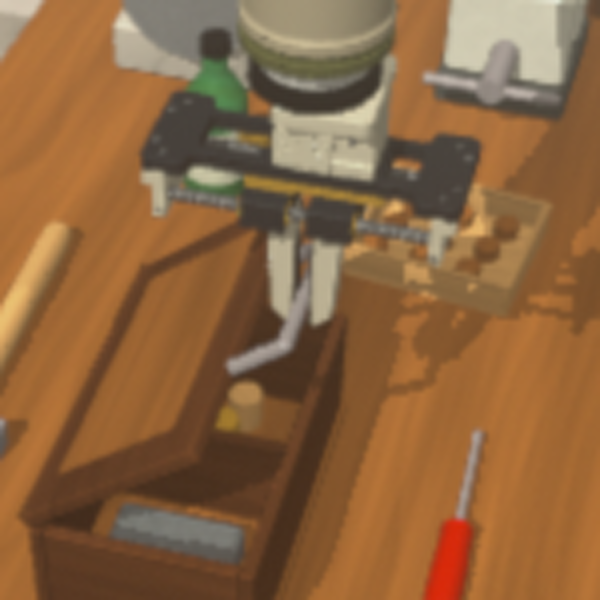

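The lid is open about 40° with the bar between the pads. The tool is pressing radially inward by about 16 N, so I'll relieve that before going on.

play_rows(deltas=[0,-1,-0.8,0,4,0,-1,-0.8,0,4,0,0,0,0,4,0,0,0,0,4])

```text
t: 14.65
tool_pos: [0.5127, -0.0039, 0.2083]
orientation: [2.187, 2.253, 0.003]
force: [5.2, -1.2, -6.6]
opening: 0.0093
gripper_force: 20.0
```

play_rows(deltas=[0,5.8,-5.2,0,4,0,7.1,-7.1,0,4,0,7.5,-6.7,0,4,0,7.8,-6.3,0,4,0,0,0,0,4,0,0,0,0,4])

```text
t: 15.15
tool_pos: [0.5402, -0.0031, 0.2351]
orientation: [2.188, 2.254, 0.0]
force: [-7.8, 0.7, 7.0]
opening: 0.0094
gripper_force: 20.0
```

play_rows(deltas=[0,7.8,-6.3,0,4,0,8.2,-5.8,0,4,0,8.2,-5.2,0,4,0,0,0,0,4,0,0,0,0,4,0,0,0,0,4])

```text
t: 15.65
tool_pos: [0.564, -0.0025, 0.2516]
orientation: [2.188, 2.254, 0.0]
force: [-3.9, 0.7, 5.9]
opening: 0.0093
gripper_force: 20.0
```

Run:
```python
from plant import robot
import cv2,pickle
for n in("side","top"):
    c=robot.read_camera(n);pickle.dump(c,open(f"{n}_end.pkl","wb"))
    if n=="side": cv2.imwrite("pics/e1.png",cv2.resize(c["pixels"][70:380,250:450],None,fx=1.9,fy=1.9,interpolation=cv2.INTER_CUBIC))
st=robot.read_state();print(st["t"],st["tool_pos"],st["force"],st["opening"])
```

```text
15.75 [ 0.56386667 -0.00248023  0.25154289] [-4.93819502 -0.63201305  6.35611733] 0.009053374540868686
```

View pics/e1.png

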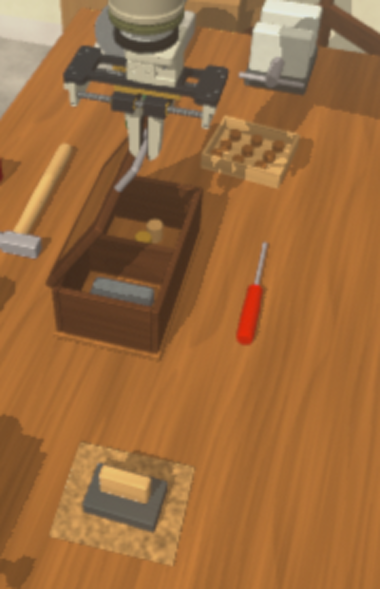

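The side view shows the lid held at about 60°, the bar's near corner at about (312.6,168.4), and the weight upright on the mat. A quick numeric check of the angle and the weight comes next.

Run:
```python
from h import *
c=cam("side_end");yaw=.028;u=np.array([np.cos(yaw),np.sin(yaw)]);v=np.array([-u[1],u[0]])
o=np.array([.582,0])-0.0*u; 
for a in np.radians([50,55,60,65,70]):
    x=.075-.192*np.cos(a)+.006*np.sin(a);z=.1+.192*np.sin(a)+.006*np.cos(a)
    print(np.degrees(a),proj(c,np.r_[o+x*u+v*.046-v*.004,z]).round(1))
# weight grip top corners in side: z=.064
f=lambda x,y:(250+x/1.9,70+y/1.9)
p=onplane(c,[f(107,464),f(152,480),f(149,487),f(99,471)],.064);print(p.round(3),p.mean(0).round(3))
```

```text
50.0 [[331.6 164.1]]
55.0 [[326.2 160. ]]
59.99999999999999 [[320.3 156.1]]
65.0 [[314.2 152.6]]
70.0 [[307.8 149.5]]
[[0.503 0.338 0.064]
 [0.446 0.341 0.064]
 [0.447 0.351 0.064]
 [0.509 0.349 0.064]] [0.476 0.345 0.064]
```

Run:
```python
from h import *
c=cam("side_end");p=c["pixels"][130:190,285:345]
cv2.imwrite("pics/e2.png",cv2.resize(p,(600,600),interpolation=cv2.INTER_CUBIC))
```

```text
(no output)
```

View pics/e2.png

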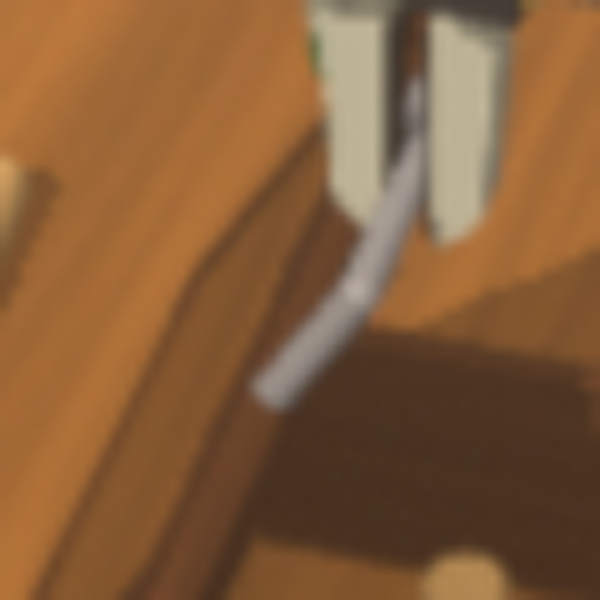

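The point I read earlier was the leg's foot. The bar's corner is at about (320.5,158.8), which matches the 60° prediction of (320.3,156.1). The weight is within about 4 mm of the mat's centre. I'll hand in.

play_rows(deltas=[0,0,0,0,4,0,0,0,0,4,0,0,0,0,4,0,0,0,0,4])

```text
t: 16.08
tool_pos: [0.5638, -0.0025, 0.2515]
orientation: [2.188, 2.254, 0.0]
force: [-4.2, -1.0, 6.0]
opening: 0.009
gripper_force: 20.0
```

```bash
python3 -c "
from plant import robot
print(robot.read_state()['tool_pos'],robot.close_job())"
```

```text
the job is handed in; nothing more can be done
[ 0.56377289 -0.00248958  0.2514754 ] None
```

The job is handed in, with no verdict returned: the weight stands upright about 4 mm from the mat's centre, and the gripper is holding the lid steady by its bar at about 60°.

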